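# Set the dosing selector to the scoop's spout, the short way round

### The job

Set the dosing unit's selector to the spout where the measuring scoop stands: pull the knob up out of its lock, turn it the shorter way round, never across the side opposite the park cap, and push it gently down until its tooth drops into that spout's lock notch and it is fully home. The notch is a little off the spout's line, so press lightly and feel for it, without forcing the tooth on the crown. Leave the vessels where they stand, and let go of the knob.

Things in the scene. Friction and masses are not known exactly. Their poses are not given: they have to be found in the camera images.
- dosing_unit: round white dosing unit fixed on the worktop, 102 mm across (foot 124) and 120 mm high; origin under its centre, z up along the selector's axis. Four thin spouts leave it at 70 and 140 degrees to either side of park (its own -x) as seen from above; they reach 120 mm from the axis, top at height 114 mm. One vessel stands under each, about 125 mm from the axis; which stands where varies
- park (a point): end of the blind grey cap on the unit's side, 57 mm from the axis at height 105 mm; a rib runs down below it. It marks the park position, the unit's own -x
- crown_top (a point): on the axis at the top of the lock crown (120 mm up), a ring hidden under the knob, on a spring of about 3 N per mm. It has a notch for park and one for each spout, which is not on the spout's line: it lies 7 to 15 degrees to one side or the other, differently at each spout. A notch lets the tooth turn about 3 degrees either way. On the crown's flat parts the tooth stands and slides
- selector: grey knob on the unit's axis, a disc 82 mm across and 8 mm thick under a grip bar; origin on the axis at the disc's underside, 122 mm above the worktop when home. Its own -x side carries the pointer. Home in the park notch at the start, pointer to the cap within 2 degrees. It rises 12 mm to its stop; pulled up by more than 9 mm it turns endlessly either way
- grip (a point): point on the axis in the upright grip bar, 26 mm above the knob's origin. The bar lies along the knob's own x (toward the pointer), 54 mm long, 14 mm wide, from 8 to 37 mm above the origin. The knob stays at any height and angle where it is left (friction about 3.5 N along the axis and 0.03 N m about it, weight 1.5 N)
- tooth (a point): lowest point of the round-nosed steel tooth, 8 mm wide, under the pointer side 30 mm from the axis, 11 mm below the knob's origin. Home, it is 9 mm deep in a crown notch. Pushed down off a notch it stands on the crown, the knob 9 mm above home and resisting; over the notch the knob goes down to home against friction alone. Over 20 N on the tooth, down or sideways, harms it
- pointer (a point): tip of the knob's pointer nose, 50 mm from the axis and 4 mm above the knob's origin (126 mm above the worktop when home)
- scoop: light grey detergent measuring scoop, round bowl 68 mm across and 48 mm high with a flat tab on one side (109 mm long overall); origin under the middle of its whole length, 20 mm from the bowl's axis toward the tab
- little_can: plain open galvanised can, 67 mm across and 97 mm high, at another spout; origin at the centre of its underside
- lidded_pot: open galvanised pot with two small ears, 79 mm across (94 over the ears) and 100 mm high, at another spout; origin at the centre of its underside
- wax_pot: low round pot with a wooden lid, 62 mm across and 35 mm high, at another spout; origin at the centre of its underside

How it is judged (in metres and radians):
On the way:
1. the selector has been pulled up clear of its lock (by more than 9.5 mm) (z of pointer in the frame of dosing_unit above 0.1355 m), for 0.1 s.
At the end, for the whole second after the job is handed in: the selector is home (less than 2.5 mm above its lowest position) in the notch of the scoop's spout (pointer tip within 92 mm of the scoop's origin, measured level; it would be 98 mm or more at any other spout), at rest and released (z of pointer in the frame of dosing_unit below 0.1285 m and horizontal distance between pointer and scoop below 0.092 m and linear speed of selector below 0.01 m/s and angular speed of selector below 0.1 rad/s); the robot touches nothing.
It fails at once if the selector is turned the long way, its pointer passing the side of the unit opposite the park cap (more than 168 degrees from park) (x of pointer in the frame of dosing_unit above 0.049 m).
It fails at once if the selector's tooth is forced on the lock crown with more than 20 N (contact force between selector and dosing_unit above 20 N).
It fails at once if one of the four vessels is pushed away by more than 20 mm (distance of any of scoop, little_can, lidded_pot, wax_pot from where it was at the start of the episode above 0.02 m).
It also fails if it takes over 61 s, if anything falls off the work surface, if the arm or the gripper's body presses on something with over 40 N, if the wrist force passes 120 N, or if a joint passes its speed limit or range.

### The arm

A 6-joint arm with a two-finger parallel gripper is mounted at the origin on a cart in front of the work surface, level with it; the furniture and walls round the work are solid. World frame = base frame: x ahead of the robot, y to its left, z up, the work surface at z = 0. Lengths are in mm, angles in degrees, forces in N, time in s.
With the tool pointing down it reaches from about 325 to 1000 mm from the base axis. Payload 5.1 kg.
Tool frame: the origin (TCP) lies midway between the tips of the shut fingers; the grasp point (between the pads) lies 19 mm behind it (bot.pinch_z is the distance from the TCP to the grasp point, in mm); x points along the fingers, y is the direction in which the jaws open and shut, and the axes are right-handed (so a half turn about x gives the same grasp; the last joint's range is limited). The gripper opens to 85 mm and grips with 20 to 120 N. Pads are 22 mm wide; open, the fingers measure 114 mm over their backs; the gripper's body (76 mm by 85 mm) begins 54 mm behind the grasp point. The pads swing forward as they close: fully open they stand 13 mm farther back than shut.
Start: joints at [70.611, 7.093, 94.555, -0, 78.352, -4.733], TCP at [164.485, 628.832, 231.322] pointing down, gripper open.
Joint ranges: [-149.61, 149.61], [-58.7, 133.49], [1.44, 155.28], [-77.14, 257.14], [18.33, 153.61], [-166.67, 166.67]. Speed limits (degrees/s): [147.25, 147.25, 180, 180, 180, 180].

### API

Orientations are given as [roll, pitch, yaw] about the fixed x, y, z axes, in that order (R = Rz(yaw) Ry(pitch) Rx(roll)).
In Python, from workcell import get_obs, optics, bot gives the robot as it stands. The module is installed in compiled form; this text tells all that it offers.
- The arm moves only by the tool play_rows, never from a script. Its argument "rows" is a list that holds one entry, the list of rows, each a list of 6 numbers: the shift along the tool's x, y, z each as a share of 0.2 m, from -1 to 1, then the turn, a rotation vector about the tool's x, y, z each as a share of 90 degrees, from -1 to 1. A call has exactly 10 rows; each row is the pose to reach, as a shift and turn from the pose measured when the call began, along the tool's axes at that moment; what a row does not reach only later rows make up. A row lasts 1/8 s, in which the tool goes at most 62.5 mm and 10.7 degrees, less where a joint would pass 70% of its speed; a pose out of reach is approached as far as the arm can. A call with a number of a shift or a turn outside -1 to 1 is refused whole. A call with a gripper value outside its range is refused whole. "jaw" is the closure, from -1 (fully open) to 1 (shut), set as the call begins (left out, the last holds). The fingers move at their own pace and stop on an object; the grip force is fixed at half the most. Time passes only in rows, so rows that repeat a pose let the fingers close, or fill a call up. It gives the time, the measured TCP pose, the force and the opening at its end, in the units of the state.
- get_obs(): the state, without advancing time (a new reading comes with each control period).
- optics.read_camera(name): name is "scene" or "top" or "wrist"; returns a dict with "img" (420x560x3 uint8, red, green, blue), "camera_matrix" (3x3 intrinsics, pixels), "extrinsics" (4x4, takes a point from world to camera coordinates). Camera axes: x right, y down, z forward; pixel columns grow to the right and rows downward; lengths in mm; the calibration is good to about 2 mm. A picture is of the moment at which its call begins. There is no depth.
- bot.sign_off(): hands the job in, once; it reports no verdict.
The state is a dict: "time_s": time; "qpos": joint angles; "joint_velocities": joint speeds; "tau": joint torques, N m; "eef_pos": TCP position; "tcp_rot": TCP orientation; "ft_force": force on the tool from outside, world axes, zero at the start; "torque": the same for the moment, N m; "width": finger opening in mm.
Only numpy, scipy, OpenCV 4.12 (cv2) and the standard library are available. Lean on these libraries where they do the work, as an engineer would, in place of code of your own. Each camera call takes 0.05 s, during which the arm holds its last target. There are 200 camera calls.

## Working session

There is one attempt and no reset: what is moved stays moved. The work goes in short steps, Python scripts to look and compute and a tool call to move; the robot and the scene stay as the last step left them, time stands still between calls to the robot, and variables do not carry over. Pictures are saved under pics/ and viewed, about 8 in all and at most 12, crops included, and the job is handed in when it is done.

Besides the shell and the picture viewer there is one more tool, called in YAML: its name, and indented under it one key for each argument. play_rows: Moves the arm, as the interface text tells. Shift numbers are shares of 0.2 m and turn numbers shares of 90 degrees, none past 1 either way. Its arguments: {"type":"object","properties":{"rows":{"type":"array"},"jaw":{"type":"number"}},"required":["rows"]}

```bash
mkdir -p pics
cat > h.py <<'E'
from workcell import get_obs, optics, bot
import numpy as np, cv2
from scipy.spatial.transform import Rotation as R
def snap(name,fn=None):
    c=optics.read_camera(name)
    if fn: cv2.imwrite('pics/'+fn,c['img'][:,:,::-1])
    return c
def onplane(c,u,v,z):
    K=c['camera_matrix'];E=c['extrinsics']
    d=E[:3,:3].T@np.linalg.solve(K,[u,v,1.]);o=-E[:3,:3].T@E[:3,3]
    return o+d*(z-o[2])/d[2]
def proj(c,p):
    q=c['camera_matrix']@(c['extrinsics'][:3,:3]@np.array(p,float)+c['extrinsics'][:3,3]);return q[:2]/q[2]
E
python3 - <<'E'
from h import *
a=snap('scene');b=snap('top')
cv2.imwrite('pics/a.png',a['img'][:,:,::-1]);cv2.imwrite('pics/b.png',b['img'][:,:,::-1])
for c in(a,b):print(c['camera_matrix'].round(1).tolist(),(-c['extrinsics'][:3,:3].T@c['extrinsics'][:3,3]).round(),c['extrinsics'][2,:3].round(2))
print(get_obs())
E
```

```text
[[450.7, 0.0, 284.0], [0.0, 450.7, 210.7], [0.0, 0.0, 1.0]] [ -37. -108.  736.] [ 0.62 -0.32 -0.72]
[[442.4, 0.0, 279.6], [0.0, 442.4, 209.2], [0.0, 0.0, 1.0]] [ 411. -383.  957.] [ 0.09  0.   -1.  ]
{'time_s': 0.1, 'qpos': array([ 7.06114940e+01,  7.13135528e+00,  9.46276106e+01, -7.72047579e-04,
        7.83519490e+01, -4.73186319e+00]), 'joint_velocities': array([-0.02246749, -0.05676565, -0.1347044 ,  0.00799755, -0.16678588,
        0.0164509 ]), 'tau': array([ 4.76724563e-04, -4.24933147e+01, -3.66651714e+01, -1.09286218e-04,
        4.00999590e-03, -1.26529733e-05]), 'eef_pos': array([164.30264141, 628.31004383, 230.14395421]), 'tcp_rot': array([ -94.34141897,   89.8890825 , -108.99790517]), 'ft_force': array([-0.09739675,  0.14337197, -0.43218198]), 'torque': array([0.02409122, 0.03117118, 0.02260572]), 'width': 85.17469102529152}
```

View pics/a.png

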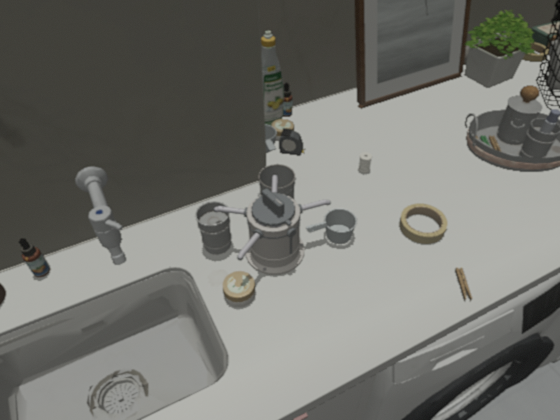

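View pics/b.png

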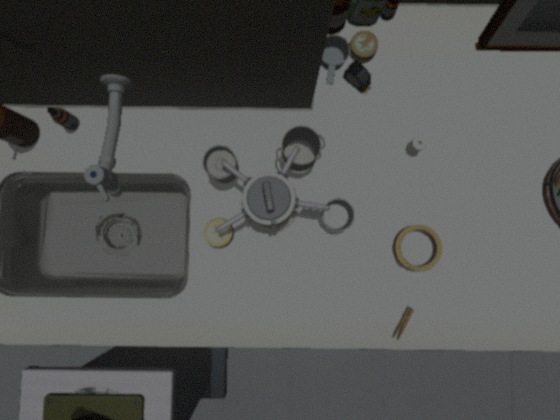

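The scene view shows the unit at about (275,228). The top view shows it at (269,198), with the scoop at about (335,214), the pot at (300,148), the can at (222,164) and the wax pot at (218,232).

Run:
```python
from h import *
b=cv2.imread('pics/b.png')[120:270,180:370];a=cv2.imread('pics/a.png')[150:310,180:370]
f=lambda x:cv2.convertScaleAbs(cv2.resize(x,(760,600),interpolation=cv2.INTER_CUBIC),alpha=1.5)
cv2.imwrite('pics/b2.png',f(b))
c=snap('top')
for n,u,v,z in(('unit',269,198,159),('bowl',335,214,48),('pot',300,148,100),('can',222,164,97),('wax',218,232,35)):print(n,onplane(c,u,v,z).round())
```

```text
unit [ 501. -362.  159.]
bowl [ 482. -496.   48.]
pot [ 607. -420.  100.]
can [ 574. -267.   97.]
wax [ 442. -254.   35.]
```

View pics/b2.png

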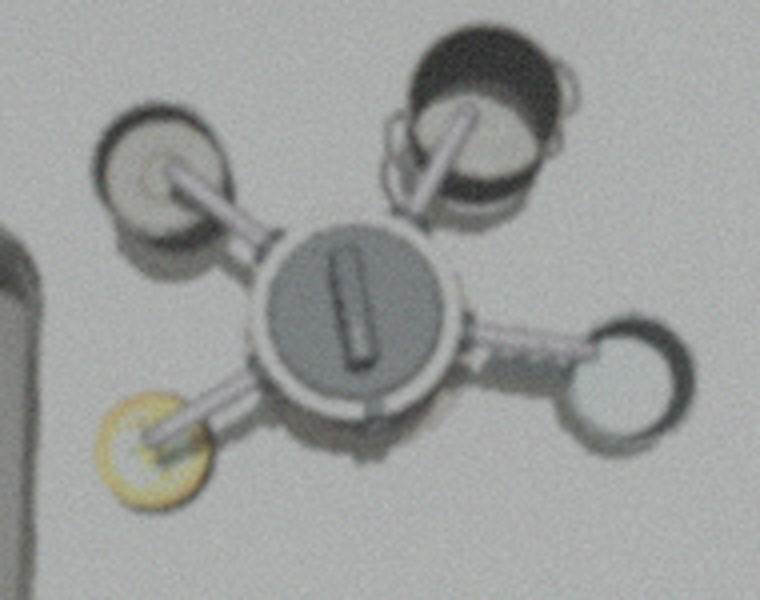

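Run:
```python
from h import *
from scipy.spatial.transform import Rotation as R
c=snap('top');s=snap('scene')
f=lambda x,y:(180+x/4,120+y/4)
g=onplane(c,*f(354,306),159);print('bar mid',g.round(1))
k=onplane(c,*f(356,310),130);print('disc',k.round(1))
b0=onplane(c,*f(342,248),159);b1=onplane(c,*f(366,366),159);d=b1-b0;print('bar dir',np.degrees(np.arctan2(d[1],d[0])),np.linalg.norm(d))
for n,p in(('R',(597,350)),('TR',(472,108)),('TL',(172,165)),('BL',(148,440))):
  w=onplane(c,*f(*p),112)-k;print(n,np.linalg.norm(w[:2]).round(),np.degrees(np.arctan2(w[1],w[0])).round(1))
w=onplane(c,*f(373,412),110)-k;print('park',w.round(),np.degrees(np.arctan2(w[1],w[0])))
print('bowl',onplane(c,*f(632,378),48))
print('scene proj of bar top',proj(s,[g[0],g[1],159]))
o=get_obs();T=R.from_euler('xyz',o['tcp_rot'],degrees=True).as_matrix();print(T.round(3))
a=cv2.imread('pics/a.png')[160:290,200:370]
cv2.imwrite('pics/a2.png',cv2.convertScaleAbs(cv2.resize(a,(784,600),interpolation=cv2.INTER_CUBIC),alpha=1.5))
```

```text
bar mid [ 503.4 -361.1  159. ]
disc [ 504.9 -361.3  130. ]
bar dir -167.804574807559 55.00442192252973
R 116.0 -97.9
TR 115.0 -28.3
TL 115.0 51.6
BL 116.0 121.9
park [-47.  -8. -20.] -169.95501294907194
bowl [ 480.60429262 -501.80959705   48.        ]
scene proj of bar top [273.27880559 196.85353403]
[[-0.     0.253  0.967]
 [-0.001  0.967 -0.253]
 [-1.    -0.001 -0.   ]]
```

View pics/a2.png

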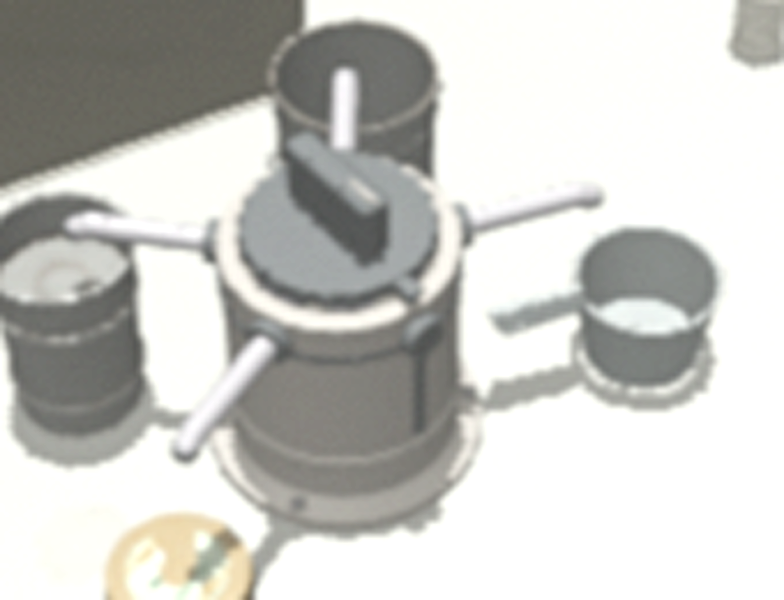

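The spout directions agree on park at about -168° in the world frame, with the axis near (504,-361). The scene view confirms the bar top's height, because the projected point matches. The scoop needs a counter-clockwise turn of 55 to 85°. I'll travel there now, raised and on a small radius to clear the tap.

play_rows:
  rows:
    - [[-0.3,-1,0.6,1,0,0],[-0.3,-1,0.6,1,0,0],[-0.3,-1,0.6,1,0,0],[-0.3,-1,0.6,1,0,0],[-0.3,-1,0.6,1,0,0],[-0.3,-1,0.6,1,0,0],[-0.3,-1,0.6,1,0,0],[-0.3,-1,0.6,1,0,0],[-0.3,-1,0.6,1,0,0],[-0.3,-1,0.6,1,0,0]]
  jaw: -0.4

```text
time_s: 1.5
eef_pos: [229.8, 404.7, 290.8]
tcp_rot: [-6.9, 89.9, -111.5]
ft_force: [0.2, -0.3, -0.2]
width: 59.8
```

play_rows:
  rows:
    - [[0,0.7,1,0,0,0],[0,0.7,1,0,0,0],[0,0.7,1,0,0,0],[0,0.7,1,0,0,0],[0,0.7,1,0,0,0],[0,0.7,1,0,0,0],[0,0.7,1,0,0,0],[0,0.7,1,0,0,0],[0,0.7,1,0,0,0],[0,0.7,1,0,0,0]]

```text
time_s: 2.75
eef_pos: [314.7, 176.3, 291.0]
tcp_rot: [-11.1, 89.9, -115.6]
ft_force: [-0.3, 0.1, 0.3]
width: 59.8
```

play_rows:
  rows:
    - [[0,0.5,1,0,0,0],[0,0.5,1,0,0,0],[0,0.5,1,0,0,0],[0,0.5,1,0,0,0],[0,0.5,1,0,0,0],[0,0.5,1,0,0,0],[0,0.5,1,0,0,0],[0,0.5,1,0,0,0],[0,0.5,1,0,0,0],[0,0.5,1,0,0,0]]

```text
time_s: 4.0
eef_pos: [361.3, -42.2, 291.2]
tcp_rot: [-3.6, 89.9, -108.1]
ft_force: [0.6, 0.3, 0.6]
width: 59.7
```

play_rows:
  rows:
    - [[0,1,1,0.7,0,0],[0,1,1,0.7,0,0],[0,1,1,0.7,0,0],[0,1,1,0.7,0,0],[0,1,1,0.7,0,0],[0,1,1,0.7,0,0],[0,1,1,0.7,0,0],[0,1,1,0.7,0,0],[0,1,1,0.7,0,0],[0,1,1,0.7,0,0]]

```text
time_s: 5.25
eef_pos: [504.9, -285.5, 291.7]
tcp_rot: [75.2, 89.9, -92.2]
ft_force: [-0.2, -1.0, -0.6]
width: 59.8
```

```bash
cat >> h.py <<'E'
def state():
    o=get_obs();T=R.from_euler('xyz',o['tcp_rot'],degrees=True).as_matrix()
    print('t',o['time_s'],'pos',o['eef_pos'].round(2),'theta',np.degrees(np.arctan2(T[1,1],T[0,1])).round(2),'tilt',T[2].round(4),'F',o['ft_force'].round(2),'M',o['torque'].round(3),'w',round(o['width'],1),'q',o['qpos'].round(1));return o,T
def goto(p,theta):
    o,T=state();t=np.radians(theta)
    G=np.array([[0,np.cos(t),np.sin(t)],[0,np.sin(t),-np.cos(t)],[-1,0,0]])
    print('row',(T.T@(np.array(p)-o['eef_pos'])/200).round(4),(R.from_matrix(T.T@G).as_rotvec(degrees=True)/90).round(4))
E
python3 - <<'E'
from h import *
goto([504,-361,190],-78)
E
```

```text
t 5.25 pos [ 504.86 -285.53  291.67] theta -77.43 tilt [-1.0e+00  1.3e-03  4.0e-04] F [-0.22 -0.99 -0.59] M [-0.006 -0.002  0.055] w 59.8 q [-34.8  -3.5  99.6  -0.1  83.8  42.7]
row [0.5089 0.3667 0.0861] [ 0.0063  0.0002 -0.0008]
```

play_rows:
  rows:
    - [[0.35,0.366,0.086,0.006,0,0],[0.35,0.366,0.086,0.006,0,0],[0.35,0.366,0.086,0.006,0,0],[0.35,0.366,0.086,0.006,0,0],[0.35,0.366,0.086,0.006,0,0],[0.35,0.366,0.086,0.006,0,0],[0.35,0.366,0.086,0.006,0,0],[0.35,0.366,0.086,0.006,0,0],[0.35,0.366,0.086,0.006,0,0],[0.35,0.366,0.086,0.006,0,0]]

```text
time_s: 6.5
eef_pos: [503.9, -360.8, 221.7]
tcp_rot: [70.0, 89.9, -98.0]
ft_force: [0.1, 0.1, -0.7]
width: 59.6
```

Run:
```python
from h import *
c=snap('wrist','w1.png');print(c['camera_matrix'].round(1).tolist(),c['extrinsics'].round(3).tolist())
a=np.radians(-168);d=np.array([np.cos(a),np.sin(a),0])
for p in([504,-361,159],np.array([504,-361,159])+27*d,np.array([504,-361,159])-27*d,np.array([504,-361,126])+50*d): print(proj(c,p).round(1))
goto([504,-361,134],-78)
```

```text
[[314.9, 0.0, 278.3], [0.0, 314.9, 213.6], [0.0, 0.0, 1.0]] [[0.208, -0.978, 0.001, -458.779], [-0.927, -0.197, 0.319, 357.557], [-0.312, -0.068, -0.948, 504.853], [0.0, 0.0, 0.0, 1.0]]
[277.5 230.8]
[277.5 265.2]
[277.5 193.7]
[277.6 271. ]
t 6.55 pos [ 503.94 -360.83  221.7 ] theta -77.98 tilt [-1.0e+00  1.2e-03  4.0e-04] F [ 0.2  -1.02 -0.04] M [-0.005  0.013 -0.002] w 59.6 q [-40.5   3.7  99.2  -0.1  77.1  37.5]
row [ 4.385e-01  4.000e-04 -3.000e-04] [ 0.0002  0.0003 -0.0008]
```

View pics/w1.png

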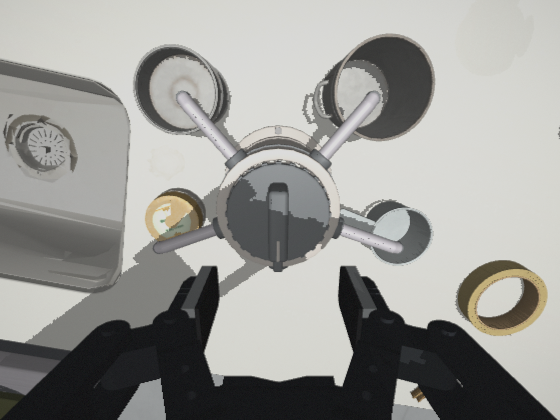

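The wrist view shows the bar's centreline at column about 278, as predicted, and the pointer tip at about (278,270). The bar's far end is at row about 184, where I predicted 194, so I'll check this closer.

Run:
```python
from h import *
im=cv2.imread('pics/w1.png')
c=optics.read_camera('wrist')
a=np.radians(-168);d=np.array([np.cos(a),np.sin(a),0]);n=np.array([-d[1],d[0],0])
o=np.array([504,-361,0.])
for nm,z,r in(('disc',130,41),('rim',120,51)):
  P=[proj(c,o+[0,0,z]+s) .round(1) for s in(r*d,-r*d,r*n,-r*n)];print(nm,P)
x=cv2.resize(im[120:290,190:370],(720,680),interpolation=cv2.INTER_CUBIC)[:600]
cv2.imwrite('pics/w1c.png',cv2.convertScaleAbs(x,alpha=1.8))
```

```text
disc [array([277.6, 263.7]), array([277.5, 165.5]), array([329.4, 217.2]), array([225.7, 217.2])]
rim [array([277.6, 268.6]), array([277.5, 150.3]), array([339.7, 213.2]), array([215.4, 213.2])]
```

View pics/w1c.png

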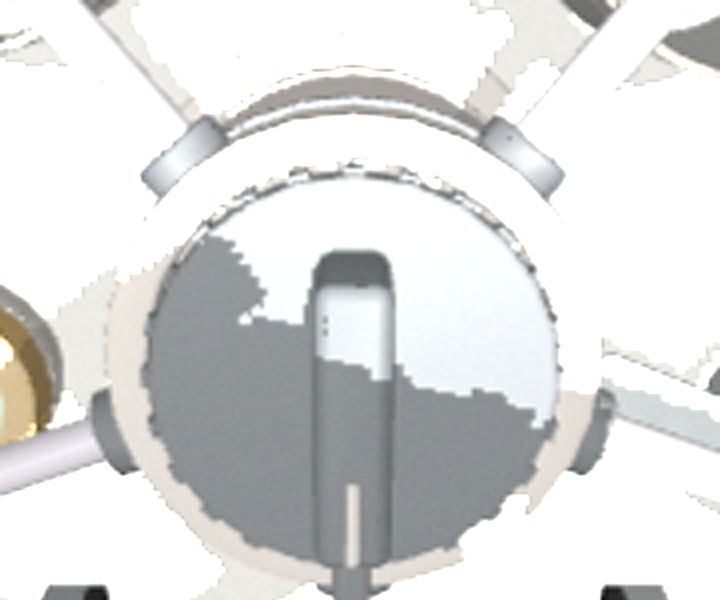

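The close view puts the bar top on rows 191 to 262, so the axis is about 1.5 to 2 mm farther out, near (505.5,-360.7). I'll descend and close.

play_rows:
  rows:
    - [[0.1,0,-0.008,0,0,0],[0.2,0,-0.008,0,0,0],[0.3,0,-0.008,0,0,0],[0.36,0,-0.008,0,0,0],[0.4,0,-0.008,0,0,0],[0.42,0,-0.008,0,0,0],[0.436,0,-0.008,0,0,0],[0.436,0,-0.008,0,0,0],[0.436,0,-0.008,0,0,0],[0.436,0,-0.008,0,0,0]]

```text
time_s: 7.85
eef_pos: [505.7, -360.7, 134.9]
tcp_rot: [89.2, 89.9, -78.7]
ft_force: [0.4, -1.2, 0.4]
width: 59.8
```

play_rows:
  rows:
    - [[0,0,0,0,0,0],[0,0,0,0,0,0],[0,0,0,0,0,0],[0,0,0,0,0,0],[0,0,0,0,0,0],[0,0,0,0,0,0],[0,0,0,0,0,0],[0,0,0,0,0,0],[0,0,0,0,0,0],[0,0,0,0,0,0]]
  jaw: 1

```text
time_s: 9.1
eef_pos: [505.6, -360.4, 135.2]
tcp_rot: [87.2, 89.9, -80.8]
ft_force: [-1.7, 5.3, 5.2]
width: 13.2
```

Run:
```python
from h import *
state()
```

```text
t 9.1 pos [ 505.64 -360.44  135.17] theta -77.98 tilt [-1.e+00  1.e-03  1.e-04] F [-1.73  5.29  5.15] M [0.784 0.391 0.052] w 13.2 q [-40.4   7.9 103.3  -0.   68.8  37.6]
```

play_rows:
  rows:
    - [[-0.01,0,0,0,0,0],[-0.02,0,0,0,0,0],[-0.03,0,0,0,0,0],[-0.04,0,0,0,0,0],[-0.048,0,0,0,0,0],[-0.055,0,0,0,0,0],[-0.055,0,0,0,0,0],[-0.055,0,0,0,0,0],[-0.055,0,0,0,0,0],[-0.055,0,0,0,0,0]]

```text
time_s: 10.35
eef_pos: [505.6, -360.4, 146.4]
tcp_rot: [76.5, 89.9, -91.4]
ft_force: [-0.4, 2.3, -2.5]
width: 12.8
```

Run:
```python
from h import *
state();snap('wrist','w2.png')
```

```text
t 10.35 pos [ 505.6  -360.37  146.37] theta -77.97 tilt [-1.e+00  9.e-04  2.e-04] F [-0.41  2.26 -2.5 ] M [ 0.509  0.082 -0.01 ] w 12.8 q [-40.4   7.2 102.8  -0.   69.9  37.6]
```

Run:
```python
from h import *
a=snap('scene')['img'][:,:,::-1][165:255,225:335];b=cv2.imread('pics/a.png')[165:255,225:335]
x=np.hstack([cv2.resize(i,None,fx=3.5,fy=3.5,interpolation=cv2.INTER_CUBIC) for i in(b,a)])
w=cv2.imread('pics/w2.png')[130:290,170:390]
w=cv2.resize(w,(385,280));p=np.zeros((280,x.shape[1],3),np.uint8);p[:,:385]=w
cv2.imwrite('pics/x.png',cv2.convertScaleAbs(np.vstack([x,p]),alpha=1.5))
```

```text
(no output)
```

View pics/x.png

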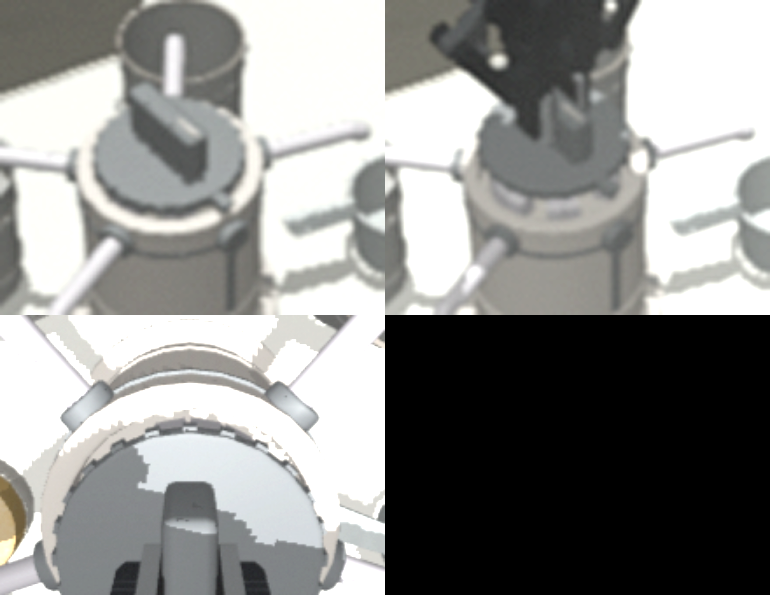

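The knob has visibly lifted: the gap and the crown show, and the pointer is up by about 3.4 px, or roughly 9 to 11 mm. I'll make a small test turn.

play_rows:
  rows:
    - [[-0.002,0,0,-0.01,0,0],[-0.002,0,0,-0.02,0,0],[-0.002,0,0,-0.03,0,0],[-0.002,0,0,-0.04,0,0],[-0.002,0,0,-0.04,0,0],[-0.002,0,0,-0.04,0,0],[-0.002,0,0,-0.04,0,0],[-0.002,0,0,-0.04,0,0],[-0.002,0,0,-0.04,0,0],[-0.002,0,0,-0.04,0,0]]

```text
time_s: 11.7
eef_pos: [505.6, -360.3, 146.7]
tcp_rot: [68.5, 90.0, -95.9]
ft_force: [-0.7, 2.0, -4.9]
width: 12.9
```

Run:
```python
from h import *
state()
```

```text
t 11.7 pos [ 505.56 -360.33  146.73] theta -74.37 tilt [-1.e+00  7.e-04  3.e-04] F [-0.67  2.04 -4.92] M [ 0.314 -0.028  0.042] w 12.9 q [-40.4   7.2 102.8  -0.   69.9  34. ]
```

The moment stays at friction level, so the knob is free. I'll turn to about 57° from park.

play_rows:
  rows:
    - [[0,0,0,-0.05,0,0],[0,0,0,-0.12,0,0],[0,0,0,-0.19,0,0],[0,0,0,-0.26,0,0],[0,0,0,-0.33,0,0],[0,0,0,-0.4,0,0],[0,0,0,-0.47,0,0],[0,0,0,-0.54,0,0],[0,0,0,-0.587,0,0],[0,0,0,-0.587,0,0]]

```text
time_s: 12.95
eef_pos: [505.6, -360.4, 146.8]
tcp_rot: [32.3, 89.9, -79.3]
ft_force: [0.3, 2.0, -5.9]
width: 12.7
```

Run:
```python
from h import *
state()
```

```text
t 12.95 pos [ 505.63 -360.39  146.79] theta -21.6 tilt [-1.e+00  5.e-04  7.e-04] F [ 0.29  1.97 -5.86] M [ 0.309 -0.106  0.006] w 12.7 q [-40.4   7.2 102.8  -0.   69.9 -18.8]
```

play_rows:
  rows:
    - [[0.003,0,0,0,0,0],[0.006,0,0,0,0,0],[0.009,0,0,0,0,0],[0.012,0,0,0,0,0],[0.014,0,0,0,0,0],[0.016,0,0,0,0,0],[0.018,0,0,0,0,0],[0.02,0,0,0,0,0],[0.02,0,0,0,0,0],[0.02,0,0,0,0,0]]

```text
time_s: 14.2
eef_pos: [505.8, -360.5, 143.2]
tcp_rot: [45.6, 89.9, -66.0]
ft_force: [-2.9, 4.5, 4.0]
width: 13.0
```

Run:
```python
from h import *
state()
```

```text
t 14.2 pos [ 505.8  -360.47  143.23] theta -21.6 tilt [-1.e+00  9.e-04  9.e-04] F [-2.87  4.52  4.02] M [0.746 0.43  0.009] w 13.0 q [-40.4   7.4 102.9  -0.   69.6 -18.8]
```

play_rows:
  rows:
    - [[0.002,0,0,0,0,0],[0.004,0,0,0,0,0],[0.006,0,0,0,0,0],[0.008,0,0,0,0,0],[0.008,0,0,0,0,0],[0.008,0,0,0,0,0],[0.008,0,0,0,0,0],[0.008,0,0,0,0,0],[0.008,0,0,0,0,0],[0.008,0,0,0,0,0]]

```text
time_s: 15.45
eef_pos: [505.8, -360.5, 142.4]
tcp_rot: [40.7, 89.9, -70.9]
ft_force: [-3.8, 5.1, 4.8]
width: 12.9
```

Run:
```python
from h import *
state()
```

```text
t 15.45 pos [ 505.83 -360.48  142.41] theta -21.59 tilt [-1.e+00  8.e-04  9.e-04] F [-3.84  5.09  4.8 ] M [ 0.896  0.645 -0.023] w 12.9 q [-40.4   7.5 103.   -0.   69.5 -18.8]
```

play_rows:
  rows:
    - [[0.002,0,0,0,0,0],[0.004,0,0,0,0,0],[0.006,0,0,0,0,0],[0.008,0,0,0,0,0],[0.008,0,0,0,0,0],[0.008,0,0,0,0,0],[0.008,0,0,0,0,0],[0.008,0,0,0,0,0],[0.008,0,0,0,0,0],[0.008,0,0,0,0,0]]

```text
time_s: 16.7
eef_pos: [505.8, -360.5, 141.9]
tcp_rot: [33.8, 89.9, -77.8]
ft_force: [-4.0, 6.4, 7.3]
width: 12.9
```

Run:
```python
from h import *
state()
```

```text
t 16.7 pos [ 505.85 -360.5   141.91] theta -21.59 tilt [-1.0e+00  7.0e-04  1.1e-03] F [-4.02  6.45  7.29] M [ 0.994  0.717 -0.065] w 12.9 q [-40.4   7.5 103.   -0.   69.5 -18.8]
```

The force now grows with depth, so the tooth is standing on the crown with about 6 N. I'll slide lightly to about 61°.

play_rows:
  rows:
    - [[0.002,0,0,-0.006,0,0],[0.002,0,0,-0.012,0,0],[0.002,0,0,-0.018,0,0],[0.002,0,0,-0.024,0,0],[0.002,0,0,-0.03,0,0],[0.002,0,0,-0.036,0,0],[0.002,0,0,-0.042,0,0],[0.002,0,0,-0.05,0,0],[0.002,0,0,-0.05,0,0],[0.002,0,0,-0.05,0,0]]

```text
time_s: 17.95
eef_pos: [505.8, -360.4, 141.9]
tcp_rot: [14.9, 89.9, -92.1]
ft_force: [-3.4, 5.0, 4.2]
width: 13.0
```

Run:
```python
from h import *
state()
```

```text
t 17.95 pos [ 505.76 -360.43  141.93] theta -17.09 tilt [-1.0e+00  3.0e-04  1.1e-03] F [-3.38  5.04  4.18] M [ 0.82   0.64  -0.066] w 13.0 q [-4.04e+01  7.50e+00  1.03e+02 -1.00e-01  6.95e+01 -2.33e+01]
```

play_rows:
  rows:
    - [[0.002,0,0,0,0,0],[0.004,0,0,0,0,0],[0.006,0,0,0,0,0],[0.008,0,0,0,0,0],[0.01,0,0,0,0,0],[0.01,0,0,0,0,0],[0.01,0,0,0,0,0],[0.01,0,0,0,0,0],[0.01,0,0,0,0,0],[0.01,0,0,0,0,0]]

```text
time_s: 19.2
eef_pos: [505.8, -360.5, 141.4]
tcp_rot: [9.9, 89.9, -97.2]
ft_force: [-6.1, 6.8, 8.1]
width: 12.6
```

Run:
```python
from h import *
state()
```

```text
t 19.2 pos [ 505.8  -360.46  141.37] theta -17.09 tilt [-1.0e+00  2.0e-04  1.2e-03] F [-6.11  6.76  8.06] M [ 1.014  0.859 -0.088] w 12.6 q [-4.04e+01  7.50e+00  1.03e+02 -1.00e-01  6.94e+01 -2.33e+01]
```

Still on the crown at 61.5°, so the near side is excluded. I'll lift, go to about 79°, and press again.

play_rows:
  rows:
    - [[-0.01,0,0,0,0,0],[-0.02,0,0,0,0,0],[-0.022,0,0,-0.06,0,0],[-0.022,0,0,-0.12,0,0],[-0.022,0,0,-0.18,0,0],[-0.022,0,0,-0.2,0,0],[-0.014,0,0,-0.2,0,0],[-0.007,0,0,-0.2,0,0],[0.001,0,0,-0.2,0,0],[0.001,0,0,-0.2,0,0]]

```text
time_s: 20.45
eef_pos: [505.8, -360.5, 141.8]
tcp_rot: [-2.2, 89.9, -91.3]
ft_force: [-2.5, 5.0, 1.9]
width: 12.8
```

Run:
```python
from h import *
state()
```

```text
t 20.45 pos [ 505.84 -360.45  141.76] theta 0.88 tilt [-1.     -0.      0.0013] F [-2.53  4.95  1.94] M [ 0.771  0.376 -0.079] w 12.8 q [-4.04e+01  7.50e+00  1.03e+02 -1.00e-01  6.94e+01 -4.13e+01]
```

play_rows:
  rows:
    - [[0.002,0,0,0,0,0],[0.004,0,0,0,0,0],[0.006,0,0,0,0,0],[0.008,0,0,0,0,0],[0.008,0,0,0,0,0],[0.008,0,0,0,0,0],[0.008,0,0,0,0,0],[0.008,0,0,0,0,0],[0.008,0,0,0,0,0],[0.008,0,0,0,0,0]]

```text
time_s: 21.7
eef_pos: [505.9, -360.5, 140.7]
tcp_rot: [-0.2, 89.9, -89.3]
ft_force: [-2.8, 3.8, 3.4]
width: 12.6
```

Run:
```python
from h import *
state()
```

```text
t 21.7 pos [ 505.88 -360.46  140.68] theta 0.88 tilt [-1.     -0.      0.0014] F [-2.84  3.83  3.44] M [ 0.78   0.462 -0.035] w 12.6 q [-4.04e+01  7.60e+00  1.03e+02 -1.00e-01  6.93e+01 -4.13e+01]
```

At 140.7 the force is only 3.4 N, where about 10 N would be expected on the crown, so this looks like the notch. I'll continue down gently.

play_rows:
  rows:
    - [[0.002,0,0,0,0,0],[0.004,0,0,0,0,0],[0.006,0,0,0,0,0],[0.008,0,0,0,0,0],[0.01,0,0,0,0,0],[0.01,0,0,0,0,0],[0.01,0,0,0,0,0],[0.01,0,0,0,0,0],[0.01,0,0,0,0,0],[0.01,0,0,0,0,0]]

```text
time_s: 22.95
eef_pos: [505.9, -360.5, 139.4]
tcp_rot: [2.9, 89.9, -86.2]
ft_force: [-2.7, 5.4, 3.5]
width: 12.5
```

Run:
```python
from h import *
state()
```

```text
t 22.95 pos [ 505.95 -360.48  139.41] theta 0.88 tilt [-1.0e+00  1.0e-04  1.5e-03] F [-2.75  5.44  3.5 ] M [0.898 0.542 0.059] w 12.5 q [-4.040e+01  7.700e+00  1.031e+02 -1.000e-01  6.920e+01 -4.120e+01]
```

Constant 3.5 N is friction only. I'll go on down about 3.5 mm.

play_rows:
  rows:
    - [[0.003,0,0,0,0,0],[0.006,0,0,0,0,0],[0.009,0,0,0,0,0],[0.012,0,0,0,0,0],[0.015,0,0,0,0,0],[0.018,0,0,0,0,0],[0.018,0,0,0,0,0],[0.018,0,0,0,0,0],[0.018,0,0,0,0,0],[0.018,0,0,0,0,0]]

```text
time_s: 24.2
eef_pos: [506.0, -360.5, 136.8]
tcp_rot: [5.2, 89.9, -83.9]
ft_force: [-2.7, 5.9, 4.7]
width: 12.8
```

Run:
```python
from h import *
state()
```

```text
t 24.2 pos [ 506.05 -360.5   136.81] theta 0.89 tilt [-1.0e+00  2.0e-04  1.7e-03] F [-2.66  5.93  4.73] M [0.974 0.591 0.078] w 12.8 q [-4.040e+01  7.800e+00  1.032e+02 -1.000e-01  6.890e+01 -4.130e+01]
```

play_rows:
  rows:
    - [[0.003,0,0,0,0,0],[0.006,0,0,0,0,0],[0.009,0,0,0,0,0],[0.01,0,0,0,0,0],[0.01,0,0,0,0,0],[0.01,0,0,0,0,0],[0.01,0,0,0,0,0],[0.01,0,0,0,0,0],[0.01,0,0,0,0,0],[0.01,0,0,0,0,0]]

```text
time_s: 25.45
eef_pos: [506.1, -360.5, 135.8]
tcp_rot: [0.1, 89.9, -89.0]
ft_force: [-3.6, 4.9, 3.6]
width: 13.0
```

Run:
```python
from h import *
state()
```

```text
t 25.45 pos [ 506.07 -360.5   135.85] theta 0.91 tilt [-1.      0.      0.0018] F [-3.57  4.88  3.57] M [0.992 0.652 0.155] w 13.0 q [-4.040e+01  7.900e+00  1.032e+02 -1.000e-01  6.890e+01 -4.130e+01]
```

play_rows:
  rows:
    - [[0,0,0,-0.005,0,0],[0,0,0,-0.01,0,0],[0.003,0,0,-0.01,0,0],[0.006,0,0,-0.01,0,0],[0.006,0,0,-0.01,0,0],[0.006,0,0,-0.01,0,0],[0.006,0,0,-0.01,0,0],[0.006,0,0,-0.01,0,0],[0.006,0,0,-0.01,0,0],[0.006,0,0,-0.01,0,0]]

```text
time_s: 26.7
eef_pos: [505.9, -360.5, 135.2]
tcp_rot: [-15.2, 89.9, -103.4]
ft_force: [-3.7, 4.9, 3.4]
width: 12.9
```

Run:
```python
from h import *
state()
```

```text
t 26.7 pos [ 505.94 -360.51  135.2 ] theta 1.81 tilt [-1.0e+00 -5.0e-04  1.7e-03] F [-3.72  4.94  3.38] M [0.966 0.618 0.053] w 12.9 q [-4.040e+01  7.900e+00  1.032e+02 -1.000e-01  6.880e+01 -4.220e+01]
```

play_rows:
  rows:
    - [[0.003,0,0,0,0,0],[0.006,0,0,0,0,0],[0.006,0,0,0,0,0],[0.006,0,0,0,0,0],[0.006,0,0,0,0,0],[0.006,0,0,0,0,0],[0.006,0,0,0,0,0],[0.006,0,0,0,0,0],[0.006,0,0,0,0,0],[0.006,0,0,0,0,0]]

```text
time_s: 27.95
eef_pos: [505.9, -360.5, 135.2]
tcp_rot: [-20.3, 89.9, -108.5]
ft_force: [-4.2, 5.2, 5.4]
width: 13.2
```

Run:
```python
from h import *
state()
```

```text
t 27.95 pos [ 505.95 -360.54  135.17] theta 1.82 tilt [-1.0e+00 -6.0e-04  1.6e-03] F [-4.19  5.16  5.37] M [1.014 0.724 0.005] w 13.2 q [-4.040e+01  7.900e+00  1.032e+02 -1.000e-01  6.880e+01 -4.220e+01]
```

It stopped hard at 135.17, exactly the starting home reading. I'll release, then retreat.

play_rows:
  rows:
    - [[0,0,0,0,0,0],[0,0,0,0,0,0],[0,0,0,0,0,0],[0,0,0,0,0,0],[0,0,0,0,0,0],[0,0,0,0,0,0],[0,0,0,0,0,0],[0,0,0,0,0,0],[0,0,0,0,0,0],[0,0,0,0,0,0]]
  jaw: -0.4

```text
time_s: 29.2
eef_pos: [506.0, -360.5, 135.2]
tcp_rot: [-18.2, 89.9, -106.4]
ft_force: [0.1, -0.1, -0.1]
width: 60.0
```

play_rows:
  rows:
    - [[-0.1,0,0,0,0,0],[-0.2,0,0,0,0,0],[-0.3,0,0,0,0,0],[-0.4,0,0,0,0,0],[-0.5,0,0,0,0,0],[-0.6,0,0,0,0,0],[-0.6,0,0,0,0,0],[-0.6,0,0,0,0,0],[-0.6,0,0,0,0,0],[-0.6,0,0,0,0,0]]

```text
time_s: 30.45
eef_pos: [505.7, -360.1, 254.1]
tcp_rot: [-76.8, 89.9, -164.9]
ft_force: [-0.2, -0.5, 0.3]
width: 59.7
```

Run:
```python
from h import *
state();w=snap('wrist');s=snap('scene')
a=cv2.resize(s['img'][150:290,190:370,::-1],(400,311));b=w['img'][:,:,::-1]
b=cv2.resize(b,(400,300));cv2.imwrite('pics/y.png',np.hstack([cv2.convertScaleAbs(a[:300],alpha=1.4),b]))
p=np.radians(-168.2+80.5)
print(proj(w,[505.5+50*np.cos(p),-360.7+50*np.sin(p),126])*[400/560,300/420]+[400,0])
```

```text
t 30.45 pos [ 505.7  -360.06  254.07] theta 1.82 tilt [-1.0e+00 -1.9e-03  4.0e-04] F [-0.21 -0.49  0.29] M [-0.02  -0.043 -0.052] w 59.7 q [-40.4   2.8  97.   -0.1  80.3 -42.2]
[598.94413887 181.56903612]
```

View pics/y.png

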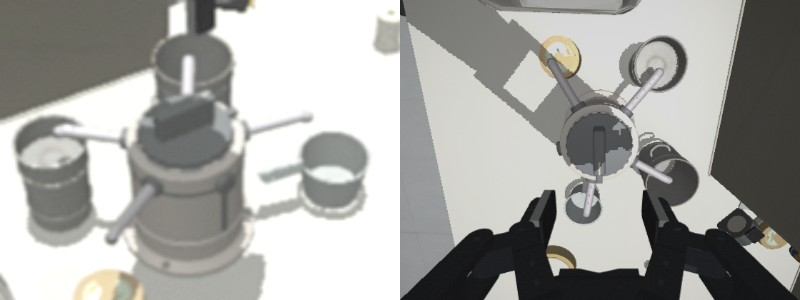

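The views show the knob seated with its pointer tip at about (598,180), as predicted, beside the scoop's spout. The vessels are unmoved and the gripper is clear.

```bash
python3 -c "
from workcell import bot
bot.sign_off()"
```

```text
the job is handed in; nothing more can be done
```

The selector is set to the scoop's spout, pushed home and released, and I handed the job in at about 30 s. No verdict was reported.

- **Moves:** I pulled the knob up about 11.5 mm and turned it counter-clockwise, the shorter way. Light presses at about 57° and 61.5° from park found only the crown, with the wrist reading at most about 8 N. At about 79 to 80° the tooth dropped into the notch against friction alone.
- **Home check:** the tool stopped at a height of 135.17 mm, the same as when I first gripped the knob at home, with the wrist reading about 5 N. The last pictures, after release, show the disc seated and the pointer where predicted beside the scoop's spout. I estimate the pointer tip is about 75 mm from the scoop's origin, against a limit of 92 mm.
- **After release:** the gripper is clear, about 120 mm up, with near-zero force. The vessels look unmoved in the pictures; I did not measure them again.
- **Disagreements:** the top view and the wrist view differed by about 1.5 to 2 mm on the axis position. While gripped, a steady sideways force of about 5 to 9 N remained. Near the bottom the turning moment rose to 0.155 N m, about 5 N at the tooth, and fell again after a 1° correction.

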